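# Shift the bench gearbox from second up to third

### The arm

A 6-joint arm with a two-finger parallel gripper is mounted at the origin on the work surface. World frame = base frame: x ahead of the robot, y to its left, z up, the work surface at z = 0. Lengths are in m, angles in degrees, forces in N, time in s.
With the tool pointing down it reaches from about 0.325 to 1 m from the base axis. Payload 5.1 kg.
Tool frame: the origin (TCP) lies midway between the tips of the shut fingers; the grasp point (between the pads) lies 19 mm behind it; z points along the fingers, y is the direction in which the jaws open and shut (so a half turn about z gives the same grasp; the last joint's range is limited). The gripper opens to 85 mm and grips with 20 to 120 N. Pads are 22 mm wide; open, the fingers measure 114 mm over their backs; the gripper's body (76 mm by 85 mm) begins 54 mm behind the grasp point. The pads swing forward as they close: fully open they stand 13 mm farther back than shut.
Start: joints at [-4.733, 7.093, 94.555, -0, 78.352, -4.733], TCP at [0.65, -0, 0.231] pointing down, gripper open.
Joint ranges: [-149.61, 149.61], [-58.7, 133.49], [1.44, 155.28], [-77.14, 257.14], [18.33, 153.61], [-166.67, 166.67]. Speed limits (degrees/s): [147.25, 147.25, 180, 180, 180, 180].

### API

Orientations are given as [roll, pitch, yaw] about the fixed x, y, z axes, in that order (R = Rz(yaw) Ry(pitch) Rx(roll)).
In Python, from cell import arm gives the robot as it stands.
- The arm moves only by the tool apply_moves, never from a script. Its argument "moves" is a list of rows, each an object of numbers: "tx", "ty", "tz": the shift along the world's x, y, z in mm; "ax", "ay", "az": the turn, a rotation vector about the world's x, y, z in degrees; "hand": the opening, from 0 (shut) to 1 (fully open). In form: [{"tx": .., "ty": .., "tz": .., "ax": .., "ay": .., "az": .., "hand": ..}, ...]. A call has 1 to 20 rows; each row shifts and turns the commanded pose from where the row before left it; what a row does not reach is not made up. A row lasts 1/8 s, in which the tool goes at most 62.5 mm and 10.7 degrees, less where a joint would pass 70% of its speed; a pose out of reach is approached as far as the arm can. A call is refused whole if a number of a shift passes 62.5 or a number of a turn 10.7, either way. A call with a gripper value outside its range is refused whole. The fingers move at their own pace and stop on an object; "force" is the grip in N (left out, the last holds). Time passes only in rows, so rows that do not move let the fingers close. It gives the time, the measured TCP pose, the force and the opening at its end, in the units of the state.
- arm.observe(): the state, without advancing time (a new reading comes with each control period).
- arm.get_image(name): name is "scene" or "side" or "wrist"; returns a dict with "frame" (420x560x3 uint8, red, green, blue), "range_z" (420x560 float32, m along the optical axis (not along the pixel's ray), 0 where there is no reading), "vfov" (degrees; the focal length in pixels is half the picture's height over the tangent of half this angle, whatever the lens; pixels are square), "cx", "cy" (the principal point, pixels), "R" (3x3) and "t" (3): a world point X has camera coordinates R X + t; the wrist camera has in their place "mount" (4x4, takes a point from camera to tool coordinates, whose origin is the TCP and whose axes are the flange's). Camera axes: x right, y down, z forward; pixel columns grow to the right and rows downward; lengths in m; the calibration is good to about 2 mm. A picture is of the moment at which its call begins: read the wrist's pose just before it.
- arm.close_job(): hands the job in, once; it reports no verdict.
The state is a dict: "clock": time; "qpos": joint angles; "qd": joint speeds; "joint_efforts": joint torques, N m; "position": TCP position; "orientation": TCP orientation; "contact_force": force on the tool from outside, world axes, zero at the start; "ft_torque": the same for the moment, N m; "gripper_width": opening from 0.0 (shut) to 1.0 (fully open).
Only numpy, scipy, OpenCV 4.12 (cv2) and the standard library are available. Lean on these libraries where they do the work, as an engineer would, in place of code of your own. Each camera call takes 0.05 s, during which the arm holds its last target.

### The job

The overhauled gearbox on the bench stands in second gear, the near left slot of its gate as seen from the robot: shift it up to third, the far right slot, by pushing the gearstick's knob with the fingers - forward out of second to neutral, across to the right, then forward fully home - and take the hand away. Only push: do not grip the knob or force the lever, and do not let it run into first (far left) or fourth (near right) on the way. Leave the things lying about on the bench where they are.

Things in the scene. Friction and masses are not known exactly. Their poses are not given: they have to be found in the camera images.
- gearbox: The gearbox, fixed: aluminium case 240 x 160 mm (x, y) on two timbers, belt pulley on its left side, filler plug and breather on top at the front (below 165 mm). Origin on the bench, straight below gate_center; x = forward (away from the robot, turned at most 0.4 rad), y = left, z = up. On top a shift tower, 134 x 124 mm, carries the steel gate plate.
- gate_center (a point): Middle of the H-gate, level with the plate's top, 174 mm above the bench; axes as the gearbox. The 6 mm plate has an opening 72 mm (x) by 58 mm (y); a round-nosed tongue 22 mm wide reaches in from the front, another from the back, leaving a neutral channel 18 mm wide across the middle and an 18 mm lane on each side. Slots: first far left, second near left, third far right, fourth near right.
- knob (a point): Centre of the black knob, a 40 mm ball, on the gearstick; z points up along the stick. It is 180 mm from the ball pivot and so about 91 mm above gate_center when upright, 8 to 14 mm lower when leaning in a slot. Fully home in third it lies about 55 mm forward and 38 mm right of gate_center; in neutral on the right about 0 mm forward and 39 mm right.
- gearstick: The gearstick, knob and 12 mm steel stem; origin at its ball pivot, 89 mm below gate_center; z along the stick. Friction holds it wherever it is left: no springs or detents, nothing stops it in neutral between second and first. It takes about 5 N at the knob to move; the gate's edges stop the stem. Over 35 N between fingers and gearstick counts as gripping or forcing.
- fore (a joint): Lean of the gearstick forward (positive, away from the robot) or back, rad: 0 = neutral, stops at +0.315 (fully home in first or third) and -0.315 (fully home in second or fourth). It starts at -0.31 to -0.22. The stick can cross in neutral when this is within about 0.03; the round noses guide it in from up to about 0.1.
- across (a joint): Lean of the gearstick to the right (positive, towards the gearbox's -y) or left, rad: -0.2 to -0.25 in the left lane (first, second), 0.2 to 0.25 in the right lane (third, fourth). Stops at -0.25 and +0.25.
- oil_bottle: Bystander: plastic bottle, 72 mm in diameter, 210 mm high, standing loose on the bench to the left of the gearbox, towards its front; origin at the centre of its underside.
- spanner: Bystander: steel spanner lying loose on the bench to the right of the gearbox, towards the robot.
- bolt_jar: Bystander: jar 76 mm in diameter, 95 mm high, standing loose on the bench to the right of the gearbox, towards its front; origin at the centre of its underside.
- offcut: Bystander: loose timber offcut, 70 x 130 x 45 mm, lying on the bench to the left of the gearbox, towards the robot; origin at the centre of its underside.

How it is judged:
By the outcome, as a careful person would: the job done as asked, in the order asked, and still so for the second after the job is handed in, with the robot touching nothing.
It also fails if it takes over 61 s, if anything falls off the work surface, if the arm or the gripper's body presses on something with over 40 N, if the wrist force passes 120 N, or if a joint passes its speed limit or range.

## Working session

There is one attempt and no reset: what is moved stays moved. The work goes in short steps, Python scripts to look and compute and a tool call to move; the robot and the scene stay as the last step left them, time stands still between calls to the robot, and variables do not carry over. Pictures are saved under pics/ and viewed, and the job is handed in when it is done.

Besides the shell and the picture viewer there is one more tool, called after "Call:" as a command line: name --argument value ..., lists and objects as JSON in quotes. apply_moves: Moves the arm, as the interface text tells. Its arguments: {"type":"object","properties":{"moves":{"type":"array"},"force":{"type":"number"}},"required":["moves"]}

```bash
mkdir -p pics; ls; python3 - <<'E'
from cell import arm
import cv2,numpy as np
print(arm.observe())
for n in ["scene","side","wrist"]:
    d=arm.get_image(n); cv2.imwrite(f"pics/{n}0.png",d["frame"][:,:,::-1]); np.savez(f"pics/{n}0.npz",**d)
    print(n,d["vfov"],d["cx"],d["cy"],d.get("R"),d.get("t"),d.get("mount"))
E
```

```text
pics
{'clock': 0.0, 'qpos': array([-4.73325237e+00,  7.13425918e+00,  9.46335862e+01,  1.23395207e-03,
        7.83510764e+01, -4.73570683e+00]), 'qd': array([-0.01314284, -0.07060885, -0.07568343, -0.01927853, -0.02989428,
       -0.03867726]), 'joint_efforts': array([ 3.96925461e-04, -4.23608243e+01, -3.65454090e+01,  2.94756808e-05,
        6.89593100e-03,  2.82237529e-06]), 'position': array([6.49396717e-01, 1.96699557e-05, 2.30049504e-01]), 'orientation': array([-1.79881584e+02, -1.10220147e-02,  9.00021927e+01]), 'contact_force': array([ 1.01719837, -0.33260692, -0.22069228]), 'ft_torque': array([ 0.03106987,  0.06186874, -0.03620051]), 'gripper_width': 1.0010967525779986}
scene 44.621086926665924 278.07970802040444 204.42133837534124 [[ 0.54376562  0.83923423  0.00220297]
 [ 0.60183336 -0.38811415 -0.69797135]
 [-0.58490645  0.38085865 -0.71612229]] [-0.31590489 -0.19945312  1.81461628] None
side 54.0110423255021 283.4213886179999 202.9567353319229 [[-0.93685729 -0.34971045  0.00100588]
 [-0.23122157  0.61726833 -0.75200824]
 [ 0.26236424 -0.70475699 -0.65915294]] [0.51218316 0.26373843 0.891708  ] None
wrist 64.54768152040812 279.8654731371781 210.49954236786496 None None [[ 3.70886190e-04 -9.48786699e-01 -3.15917176e-01  8.13930058e-02]
 [ 9.99998735e-01  8.40550063e-04 -1.35040774e-03  8.52627775e-05]
 [ 1.54679310e-03 -3.15916275e-01  9.48785811e-01 -1.42527748e-01]
 [ 0.00000000e+00  0.00000000e+00  0.00000000e+00  1.00000000e+00]]
```

View pics/scene0.png

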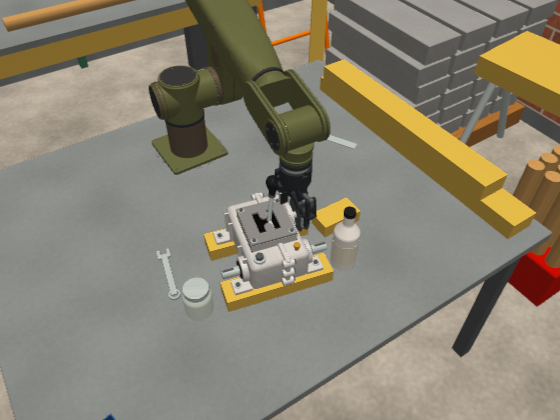

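View pics/side0.png

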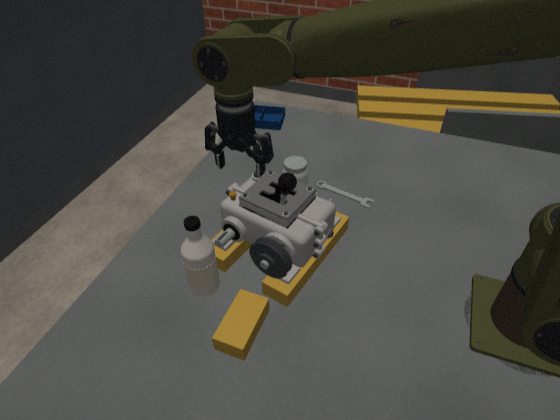

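View pics/wrist0.png

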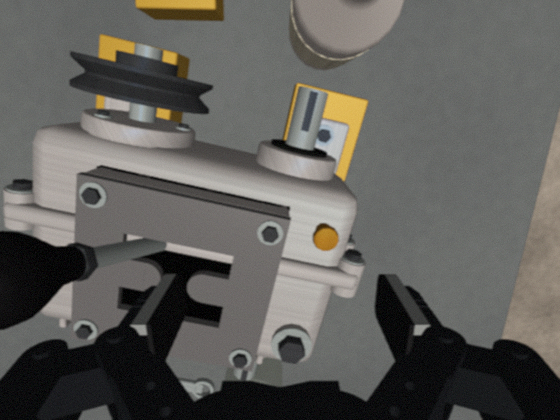

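The wrist view has the gate plate in the middle (image right is forward), with the opening around (120–235, 235–325). The knob is at the left edge, around (30, 280). The scene and side views show the bystanders to either side. Next I'll measure the plate and knob from depth.

```bash
cat > h.py <<'E'
import numpy as np,cv2
from scipy.spatial.transform import Rotation as Ro
def cloud(d,pos=None,ori=None):
    z=d["range_z"].astype(float);h,w=z.shape
    f=h/2/np.tan(np.radians(float(d["vfov"]))/2)
    v,u=np.mgrid[:h,:w]
    P=np.stack([(u-d["cx"])/f*z,(v-d["cy"])/f*z,z],-1)
    if "mount" in d and d["mount"].ndim==2:
        M=d["mount"]; P=P@M[:3,:3].T+M[:3,3]
        P=P@Ro.from_euler("xyz",ori,degrees=True).as_matrix().T+pos
    else: P=(P-d["t"])@d["R"]
    P[z==0]=np.nan
    return P
def sphere(P,r=0.02):
    from scipy.optimize import least_squares
    c=np.median(P,0)-[0,0,.01]
    s=least_squares(lambda c:np.linalg.norm(P-c,axis=1)-r,c,loss="soft_l1",f_scale=.002)
    return s.x,np.sqrt(np.mean(s.fun**2))
E
python3 - <<'E'
from h import *
pos=[.6494,0,.23005];ori=[-179.88,-.01,90.0]
for n in ["wrist","scene","side"]:
    d=dict(np.load(f"pics/{n}0.npz",allow_pickle=True))
    P=cloud(d,pos,ori); 
    g=d["frame"].max(2)
    m=(abs(P[...,2]-.174)<.006)&(P[...,0]>.4)&(P[...,0]<.85)&(abs(P[...,1])<.2)
    m=m.astype(np.uint8)
    nn,l,s,c=cv2.connectedComponentsWithStats(m)
    i=1+s[1:,4].argmax(); Q=P[l==i]
    r=cv2.minAreaRect((Q[:,:2]*1000).astype(np.float32)); print(n,s[i],r,np.median(Q[:,2]))
    cv2.imwrite(f"pics/{n}m.png",(l==i)*255)
    # knob
    m=(P[...,2]>.235)&(P[...,2]<.28)&(g<60)&(P[...,0]>.4)&(P[...,0]<.75)&(abs(P[...,1])<.15)
    nn,l,s,c=cv2.connectedComponentsWithStats(m.astype(np.uint8))
    for i in range(1,nn):
        if s[i,4]>40:
            Q=P[l==i]; print(" blob",s[i],c[i],Q.mean(0),sphere(Q))
E
```

```text
wrist [   74   172   217   200 19285] ((576.1588745117188, -36.54777526855469), (125.40584564208984, 134.5250244140625), 77.0289535522461) 0.1739820860524086
 blob [   0  231   70   99 4849] [ 27.30006187 276.08269746] [0.55060654 0.01582645 0.25718125] (array([0.53565598, 0.01216077, 0.25317349]), np.float64(0.0008032075191573966))
 blob [ 138  274   48   87 1968] [167.29166667 315.18140244] [0.60628356 0.00286185 0.26372701] (array([0.62289485, 0.00286431, 0.26278601]), np.float64(0.0026940555151887292))
 blob [ 375  274   40   86 1909] [391.89104243 315.32425354] [0.69220035 0.00311933 0.26383073] (array([0.67548243, 0.00310824, 0.26307104]), np.float64(0.0024150816888354404))
 blob [118 286  40  40 493] [137.69574037 306.17849899] [0.59610212 0.00794198 0.26544717] (array([ 0.60818574, -0.00622352,  0.26503402]), np.float64(0.0013989228440775842))
 blob [403 286  39  40 484] [421.72933884 306.53099174] [0.7025654  0.007934   0.26520049] (array([ 0.69082125, -0.00649701,  0.26486954]), np.float64(0.0014631038208770127))
scene [ 236  198   62   48 1523] ((578.2151489257812, -35.862
[... 527 characters left out ...]
214111328, 136.86810302734375), 77.2546615600586) 0.17483136182198333
 blob [215 152  10  17 106] [220.18867925 159.97169811] [0.69405024 0.00086232 0.26280926] (array([0.67731533, 0.00190439, 0.26323731]), np.float64(0.004088624678842281))
 blob [259 163   7  14  65] [261.44615385 169.06153846] [0.59558768 0.00267333 0.26504583] (array([0.57862204, 0.00852373, 0.2645295 ]), np.float64(0.003390402161757324))
 blob [278 172  19  19 277] [287.00722022 181.35740072] [0.53188266 0.01943403 0.26200676] (array([0.53565193, 0.00935125, 0.25349132]), np.float64(0.001116757641042885))[ WARN:0@0.789] global loadsave.cpp:1063 imwrite_ Unsupported depth image for selected encoder is fallbacked to CV_8U.
```

```bash
cd pics; python3 -c "
import cv2,numpy as np
cv2.imwrite('m0.png',np.hstack([cv2.resize(cv2.imread('wristm.png'),None,fx=.7,fy=.7),cv2.resize(cv2.imread('sidem.png'),None,fx=.7,fy=.7)]))"
```

```text
(no output)
```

View pics/m0.png

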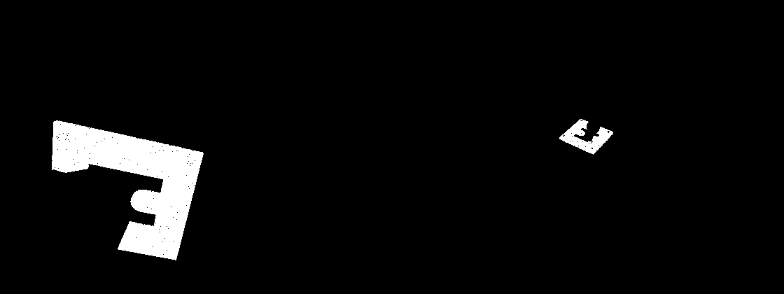

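Call:
apply_moves --moves '[{"tz": 45, "hand": 0}, {"tz": 45, "az": -6.5, "hand": 0}, {"tx": -30, "ty": 6, "az": -6.5, "hand": 0}, {"tx": -40, "ty": 6, "hand": 0}, {"tx": -40, "ty": 6, "hand": 0}, {"tx": -40, "ty": 4, "hand": 0}, {"tx": -10, "hand": 0}, {"hand": 0}, {"hand": 0}, {"hand": 0}]' --force 20

```text
schema error: expected keys tx, ty, tz, ax, ay, az, hand
```

```bash
cat > look.py <<'E'
from h import *
from cell import arm
import sys
def obs():
    o=arm.observe(); print("t",o["clock"],"pos",o["position"].round(4),"ori",o["orientation"].round(1),"F",o["contact_force"].round(1),"w",round(o["gripper_width"],2)); return o
C=np.array([.5765,-.037]);a=np.radians(-13.0)
fw=np.array([np.cos(a),np.sin(a)]);lf=np.array([-np.sin(a),np.cos(a)])
def gb(p): return ((np.asarray(p)[:2]-C)@fw*1000).round(1),((np.asarray(p)[:2]-C)@lf*1000).round(1)
def look(tag,near=None):
    o=obs(); print("tcp in gearbox (fwd,left mm)",gb(o["position"]))
    for n in ["side","scene","wrist"]:
        o=arm.observe();d=arm.get_image(n); cv2.imwrite(f"pics/{n}{tag}.png",d["frame"][:,:,::-1]); d["frame"]
        np.savez(f"pics/{n}{tag}.npz",**d)
        if near is None: continue
        P=cloud(d,o["position"],o["orientation"])
        k=np.append(C+fw*near[0]/1000+lf*near[1]/1000,.259)
        m=(np.linalg.norm(P-k,axis=-1)<.03)&(d["frame"].max(2)<60)&(P[...,2]>.238)
        nn,l,s,c=cv2.connectedComponentsWithStats(m.astype(np.uint8))
        for i in range(1,nn):
            if s[i,4]>30:
                Q=P[l==i];x,e=sphere(Q);print(n,s[i],"knob",x.round(4),gb(x),"rms",round(e*1e3,2))
if __name__=="__main__": look(sys.argv[1],[float(x) for x in sys.argv[2:4]] if len(sys.argv)>2 else None)
E
python3 look.py 1 -51 38; cd pics; python3 -c "
import cv2
a=cv2.imread('side1.png')[60:260,180:440];cv2.imwrite('s1z.png',cv2.resize(a,None,fx=3,fy=3,interpolation=2))"
```

```text
t 0.15 pos [0.6495 0.     0.2304] ori [-179.9   -0.    90. ] F [ 0.3  0.5 -0.3] w 1.0
tcp in gearbox (fwd,left mm) (np.float64(62.8), np.float64(52.5))
side [278 172  19  19 275] knob [0.5357 0.0093 0.2537] (np.float64(-50.1), np.float64(35.9)) rms 1.09
scene [266 175  12  17 123] knob [0.5376 0.013  0.2523] (np.float64(-49.1), np.float64(40.0)) rms 1.75
wrist [   0  231   68   98 4746] knob [0.5356 0.0123 0.2535] (np.float64(-50.9), np.float64(38.8)) rms 0.68
```

View pics/s1z.png

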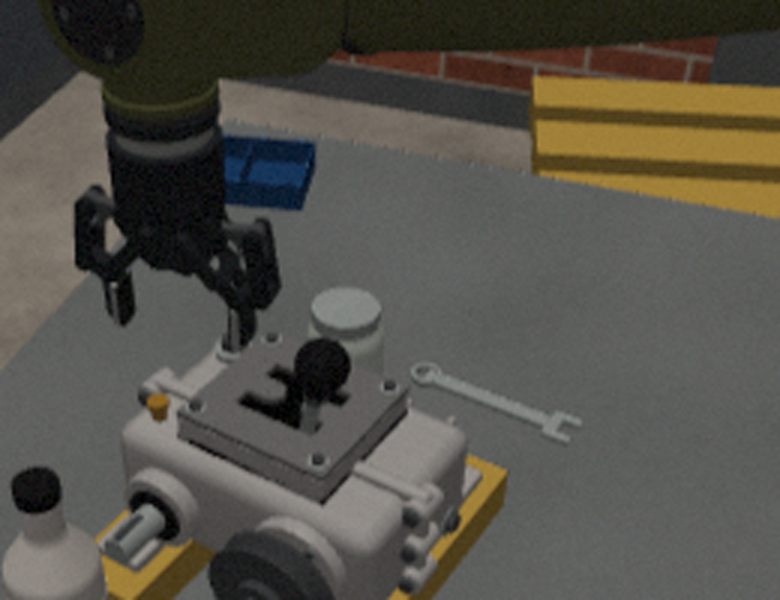

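View pics/wrist1.png

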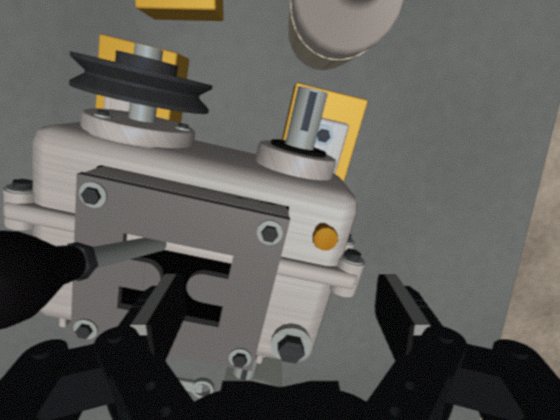

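The move was refused because every row needs all its keys, so nothing has moved. The views match the first set: the knob is at (−50, 38) in the gearbox frame. I'll resend with full rows.

Call:
apply_moves --moves '[{"tx": 0, "ty": 0, "tz": 45, "ax": 0, "ay": 0, "az": 0, "hand": 0}, {"tx": 0, "ty": 0, "tz": 45, "ax": 0, "ay": 0, "az": -6.5, "hand": 0}, {"tx": -30, "ty": 6, "tz": 0, "ax": 0, "ay": 0, "az": -6.5, "hand": 0}, {"tx": -40, "ty": 6, "tz": 0, "ax": 0, "ay": 0, "az": 0, "hand": 0}, {"tx": -40, "ty": 6, "tz": 0, "ax": 0, "ay": 0, "az": 0, "hand": 0}, {"tx": -40, "ty": 4, "tz": 0, "ax": 0, "ay": 0, "az": 0, "hand": 0}, {"tx": -10, "ty": 0, "tz": 0, "ax": 0, "ay": 0, "az": 0, "hand": 0}, {"tx": 0, "ty": 0, "tz": 0, "ax": 0, "ay": 0, "az": 0, "hand": 0}, {"tx": 0, "ty": 0, "tz": 0, "ax": 0, "ay": 0, "az": 0, "hand": 0}]' --force 20

```text
clock: 1.42
position: [0.4908, 0.0218, 0.3213]
orientation: [180.0, -0.0, 77.0]
contact_force: [0.2, -0.2, 0.3]
gripper_width: -0.004
```

```bash
python3 look.py 2 -51 38; cd pics; python3 -c "
import cv2
a=cv2.imread('side2.png')[60:260,180:440];cv2.imwrite('s2z.png',cv2.resize(a,None,fx=3,fy=3,interpolation=2))"
```

```text
t 1.425 pos [0.4908 0.0218 0.3213] ori [180.  -0.  77.] F [ 0.2 -0.2  0.3] w -0.0
tcp in gearbox (fwd,left mm) (np.float64(-96.7), np.float64(38.0))
side [278 172  19  19 275] knob [0.5358 0.0093 0.2537] (np.float64(-50.1), np.float64(36.0)) rms 1.02
scene [266 175  15  17 182] knob [0.5373 0.0129 0.2521] (np.float64(-49.4), np.float64(39.8)) rms 1.88
wrist [ 320  197   59   58 2667] knob [0.5359 0.0122 0.2528] (np.float64(-50.7), np.float64(38.8)) rms 0.57
```

View pics/s2z.png

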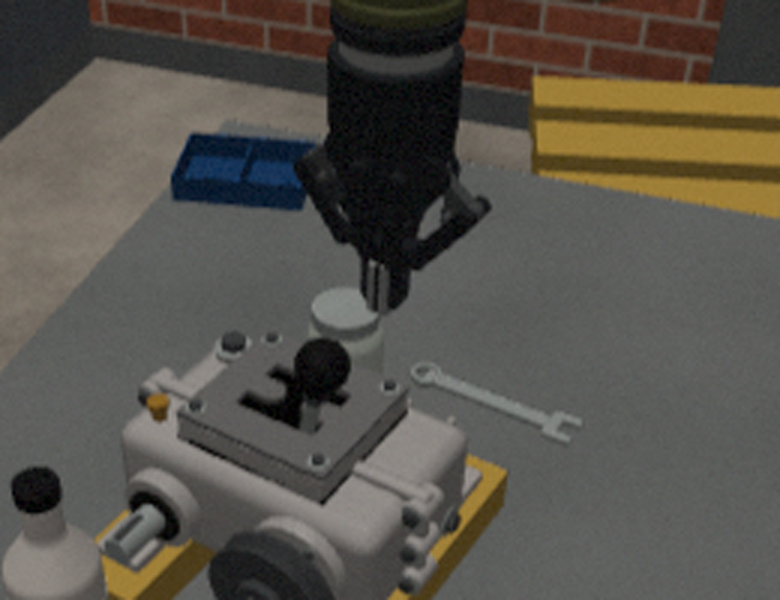

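View pics/wrist2.png

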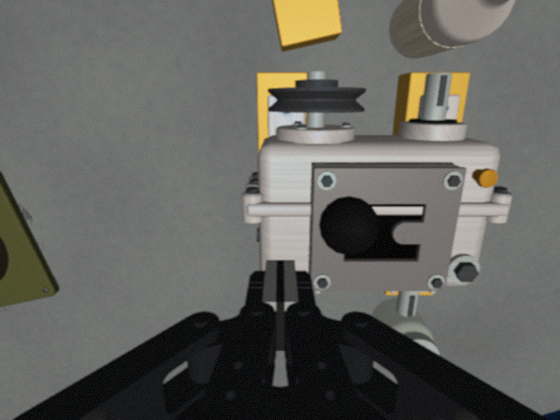

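The side view shows the shut fingers just behind and above the knob. Their pads are slim at the tip and flare out only above about 30 mm. The wrist view shows the gate aligned with the image axes, so the yaw is right. Next: lower the fingers behind the knob, then push forward, stopping short of neutral.

Call:
apply_moves --moves '[{"tx": 0, "ty": 0, "tz": -40, "ax": 0, "ay": 0, "az": 0, "hand": 0}, {"tx": 0, "ty": 0, "tz": -36, "ax": 0, "ay": 0, "az": 0, "hand": 0}, {"tx": 0, "ty": 0, "tz": 0, "ax": 0, "ay": 0, "az": 0, "hand": 0}, {"tx": 2.9, "ty": -0.7, "tz": 0, "ax": 0, "ay": 0, "az": 0, "hand": 0}, {"tx": 2.9, "ty": -0.7, "tz": 0, "ax": 0, "ay": 0, "az": 0, "hand": 0}, {"tx": 2.9, "ty": -0.7, "tz": 0, "ax": 0, "ay": 0, "az": 0, "hand": 0}, {"tx": 2.9, "ty": -0.7, "tz": 0, "ax": 0, "ay": 0, "az": 0, "hand": 0}, {"tx": 2.9, "ty": -0.7, "tz": 0, "ax": 0, "ay": 0, "az": 0, "hand": 0}, {"tx": 2.9, "ty": -0.7, "tz": 0, "ax": 0, "ay": 0, "az": 0, "hand": 0}, {"tx": 2.9, "ty": -0.7, "tz": 0, "ax": 0, "ay": 0, "az": 0, "hand": 0}]'

```text
clock: 2.82
position: [0.5097, 0.0179, 0.2468]
orientation: [-179.9, -0.1, 77.0]
contact_force: [-8.6, 3.4, 10.0]
gripper_width: -0.001
```

```bash
python3 look.py 3 -45 38; cd pics; python3 -c "
import cv2
a=cv2.imread('side3.png')[60:260,180:440];cv2.imwrite('s3z.png',cv2.resize(a,None,fx=3,fy=3,interpolation=2))"
```

```text
t 2.825 pos [0.5097 0.0179 0.2468] ori [-1.799e+02 -1.000e-01  7.700e+01] F [-8.6  3.4 10. ] w -0.0
tcp in gearbox (fwd,left mm) (np.float64(-77.5), np.float64(38.4))
side [277 172  16  19 243] knob [0.5374 0.0087 0.2548] (np.float64(-48.4), np.float64(35.7)) rms 2.01
scene [267 172  14  21 203] knob [0.5391 0.0123 0.2534] (np.float64(-47.5), np.float64(39.6)) rms 2.66
wrist [ 295  242   95   79 5406] knob [0.5385 0.0121 0.2536] (np.float64(-48.1), np.float64(39.3)) rms 1.84
```

View pics/s3z.png

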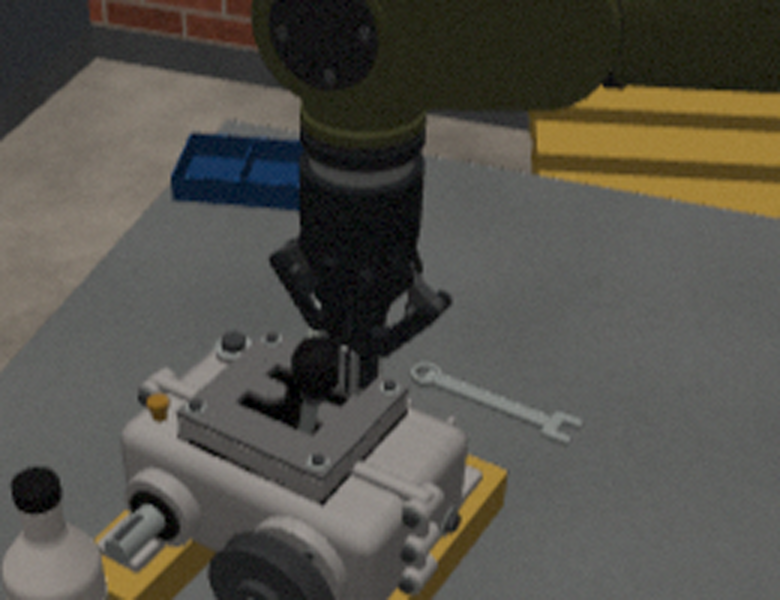

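View pics/wrist3.png

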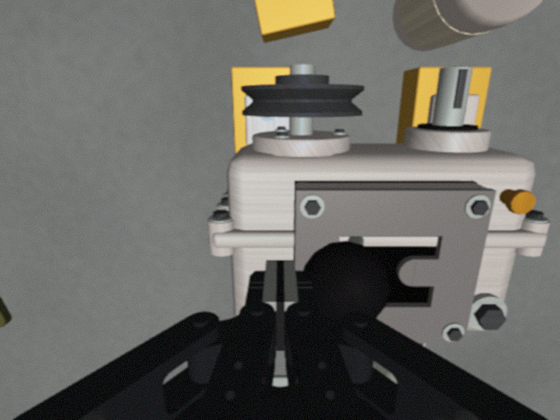

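The finger is touching the back of the knob (side view around (335, 365)), and the knob has moved about 2.5 mm. The total force is about 14 N. The upward part is the ball's surface rising as the stick swings, so I'll raise the hand with it as I push.

Call:
apply_moves --moves '[{"tx": 2.9, "ty": -0.7, "tz": 0.6, "ax": 0, "ay": 0, "az": 0, "hand": 0}, {"tx": 2.9, "ty": -0.7, "tz": 0.6, "ax": 0, "ay": 0, "az": 0, "hand": 0}, {"tx": 2.9, "ty": -0.7, "tz": 0.6, "ax": 0, "ay": 0, "az": 0, "hand": 0}, {"tx": 2.9, "ty": -0.7, "tz": 0.6, "ax": 0, "ay": 0, "az": 0, "hand": 0}]'

```text
clock: 3.48
position: [0.5216, 0.0152, 0.2497]
orientation: [-179.9, -0.1, 77.0]
contact_force: [-7.6, 4.8, 10.1]
gripper_width: 0.0
```

```bash
python3 look.py 4 -38 38
```

```text
t 3.475 pos [0.5216 0.0152 0.2497] ori [-1.799e+02 -1.000e-01  7.700e+01] F [-7.6  4.8 10.1] w 0.0
tcp in gearbox (fwd,left mm) (np.float64(-65.2), np.float64(38.5))
side [272 169  16  19 245] knob [0.5499 0.0066 0.2572] (np.float64(-35.7), np.float64(36.5)) rms 2.05
scene [268 174  15  21 206] knob [0.5512 0.0095 0.2564] (np.float64(-35.1), np.float64(39.6)) rms 2.34
wrist [ 295  240   96   81 5564] knob [0.5505 0.0099 0.2564] (np.float64(-35.9), np.float64(39.9)) rms 2.0
wrist [279 261   6  16  72] knob [0.5277 0.0453 0.2613] (np.float64(-66.1), np.float64(69.2)) rms 0.45
```

Call:
apply_moves --moves '[{"tx": 2.9, "ty": -0.7, "tz": 0.5, "ax": 0, "ay": 0, "az": 0, "hand": 0}, {"tx": 2.9, "ty": -0.7, "tz": 0.5, "ax": 0, "ay": 0, "az": 0, "hand": 0}, {"tx": 2.9, "ty": -0.7, "tz": 0.5, "ax": 0, "ay": 0, "az": 0, "hand": 0}, {"tx": 2.9, "ty": -0.7, "tz": 0.5, "ax": 0, "ay": 0, "az": 0, "hand": 0}, {"tx": 2.9, "ty": -0.7, "tz": 0.4, "ax": 0, "ay": 0, "az": 0, "hand": 0}, {"tx": 2.9, "ty": -0.7, "tz": 0.4, "ax": 0, "ay": 0, "az": 0, "hand": 0}, {"tx": 2.9, "ty": -0.7, "tz": 0.3, "ax": 0, "ay": 0, "az": 0, "hand": 0}, {"tx": 2.9, "ty": -0.7, "tz": 0.2, "ax": 0, "ay": 0, "az": 0, "hand": 0}]'

```text
clock: 4.62
position: [0.545, 0.0096, 0.2526]
orientation: [-180.0, -0.1, 77.0]
contact_force: [-4.4, 3.1, 7.9]
gripper_width: 0.003
```

```bash
python3 look.py 5 -11 38
```

```text
t 4.625 pos [0.545  0.0096 0.2526] ori [-1.8e+02 -1.0e-01  7.7e+01] F [-4.4  3.1  7.9] w 0.0
tcp in gearbox (fwd,left mm) (np.float64(-41.2), np.float64(38.3))
side [262 164  17  20 249] knob [0.5734 0.0022 0.2603] (np.float64(-11.8), np.float64(37.5)) rms 1.67
scene [272 179  15  22 214] knob [0.5745 0.005  0.2591] (np.float64(-11.4), np.float64(40.5)) rms 2.55
wrist [ 295  239   95   82 5632] knob [0.5741 0.0052 0.2594] (np.float64(-11.8), np.float64(40.6)) rms 1.29
```

View pics/wrist5.png

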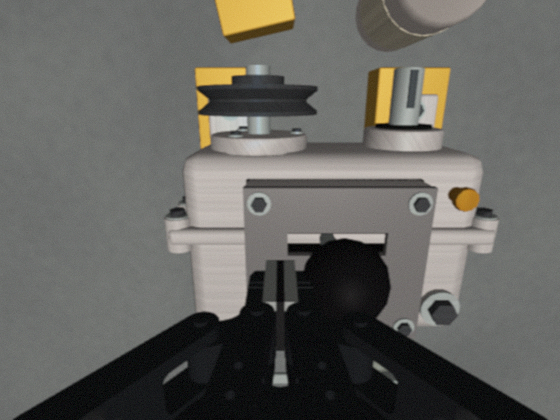

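The knob is at about −11.7 mm, still in the left lane. I'll push about 10 mm more, slowly, then back off and measure it with nothing touching.

Call:
apply_moves --moves '[{"tx": 2.0, "ty": -0.5, "tz": 0.2, "ax": 0, "ay": 0, "az": 0, "hand": 0}, {"tx": 2.0, "ty": -0.5, "tz": 0.2, "ax": 0, "ay": 0, "az": 0, "hand": 0}, {"tx": 2.0, "ty": -0.4, "tz": 0.1, "ax": 0, "ay": 0, "az": 0, "hand": 0}, {"tx": 2.0, "ty": -0.5, "tz": 0.1, "ax": 0, "ay": 0, "az": 0, "hand": 0}, {"tx": 1.5, "ty": -0.3, "tz": 0, "ax": 0, "ay": 0, "az": 0, "hand": 0}, {"tx": 0, "ty": 0, "tz": 0, "ax": 0, "ay": 0, "az": 0, "hand": 0}, {"tx": -15, "ty": 3.4, "tz": 0, "ax": 0, "ay": 0, "az": 0, "hand": 0}, {"tx": -15, "ty": 3.4, "tz": 0, "ax": 0, "ay": 0, "az": 0, "hand": 0}, {"tx": 0, "ty": 0, "tz": 60, "ax": 0, "ay": 0, "az": 0, "hand": 0}, {"tx": 0, "ty": 0, "tz": 0, "ax": 0, "ay": 0, "az": 0, "hand": 0}]'

```text
clock: 6.02
position: [0.5257, 0.0133, 0.317]
orientation: [179.5, -0.1, 77.0]
contact_force: [-0.4, -1.3, -0.1]
gripper_width: 0.001
```

```bash
python3 look.py 6 -2 38; cd pics; python3 -c "
import cv2
a=cv2.imread('side6.png')[60:260,180:440];cv2.imwrite('s6z.png',cv2.resize(a,None,fx=3,fy=3,interpolation=2))"
```

```text
t 6.025 pos [0.5257 0.0133 0.317 ] ori [ 1.795e+02 -1.000e-01  7.700e+01] F [-0.4 -1.3 -0.1] w 0.0
tcp in gearbox (fwd,left mm) (np.float64(-60.8), np.float64(37.5))
side [258 162  19  20 277] knob [ 5.833e-01 -3.000e-04  2.605e-01] (np.float64(-1.6), np.float64(37.3)) rms 1.2
scene [273 185  15  18 192] knob [0.5851 0.0034 0.2591] (np.float64(-0.7), np.float64(41.2)) rms 1.98
wrist [ 344  200   66   63 3230] knob [0.5835 0.0029 0.2597] (np.float64(-2.1), np.float64(40.5)) rms 0.56
```

View pics/s6z.png

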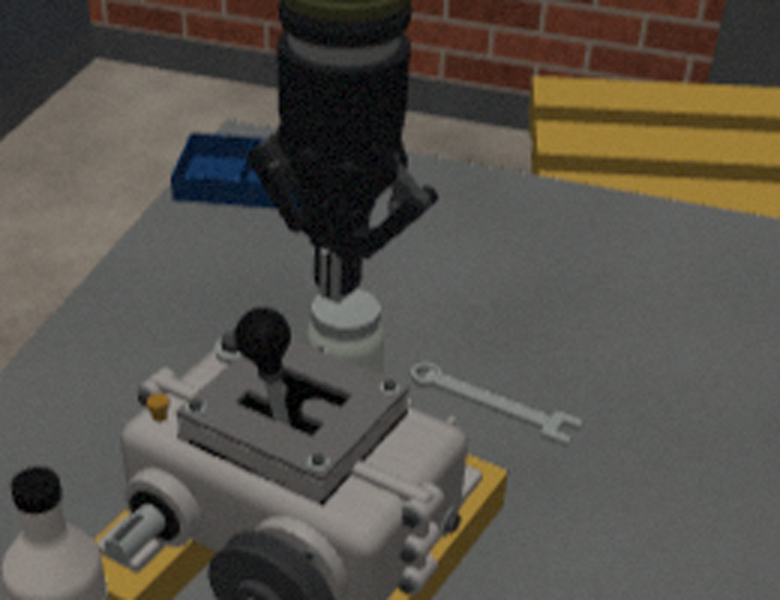

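View pics/wrist6.png

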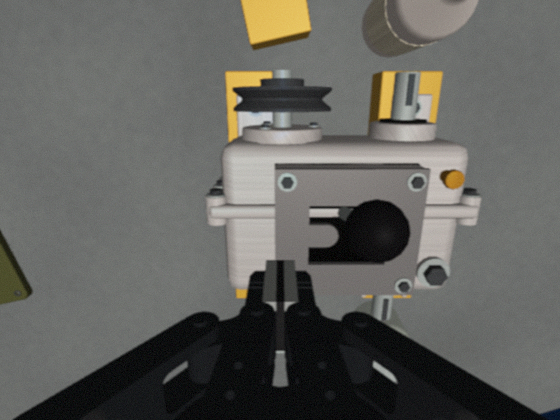

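The knob is at about (−1.5, +39.5) mm and the stem is level with the neutral channel (side view around (280, 405)), so fore is about −0.01. Next I'll go around to the knob's left and lower the fingers there.

Call:
apply_moves --moves '[{"tx": 0, "ty": 32, "tz": 0, "ax": 0, "ay": 0, "az": 0, "hand": 0}, {"tx": 35, "ty": 0, "tz": 0, "ax": 0, "ay": 0, "az": 0, "hand": 0}, {"tx": 34, "ty": 0, "tz": 0, "ax": 0, "ay": 0, "az": 0, "hand": 0}, {"tx": 0, "ty": 0, "tz": -32, "ax": 0, "ay": 0, "az": 0, "hand": 0}, {"tx": 0, "ty": 0, "tz": -30, "ax": 0, "ay": 0, "az": 0, "hand": 0}, {"tx": 0, "ty": 0, "tz": 0, "ax": 0, "ay": 0, "az": 0, "hand": 0}, {"tx": 0, "ty": 0, "tz": 0, "ax": 0, "ay": 0, "az": 0, "hand": 0}]'

```text
clock: 7.05
position: [0.5936, 0.0452, 0.25]
orientation: [180.0, -0.0, 77.0]
contact_force: [-0.3, -0.7, 1.5]
gripper_width: 0.001
```

```bash
python3 look.py 7 -2 38; cd pics; python3 -c "
import cv2
a=cv2.imread('side7.png')[60:260,180:440];cv2.imwrite('s7z.png',cv2.resize(a,None,fx=3,fy=3,interpolation=2))"
```

```text
t 7.05 pos [0.5936 0.0452 0.25  ] ori [180.  -0.  77.] F [-0.3 -0.7  1.5] w 0.0
tcp in gearbox (fwd,left mm) (np.float64(-1.8), np.float64(84.0))
side [263 166  14  16 126] knob [0.5592 0.0204 0.2571] (np.float64(-29.8), np.float64(52.0)) rms 4.76
scene [273 185  15  18 192] knob [0.5848 0.0032 0.2592] (np.float64(-1.0), np.float64(41.0)) rms 1.97
wrist [272 351  16  36 403] knob [0.5847 0.0039 0.2588] (np.float64(-1.2), np.float64(41.7)) rms 0.67
```

View pics/s7z.png

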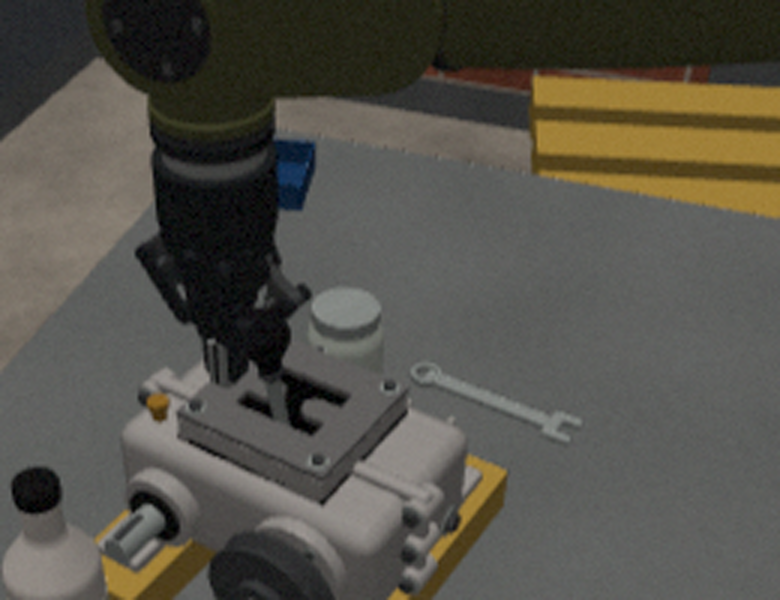

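```bash
python3 - <<'E'
from h import *
d=dict(np.load("pics/side7.npz"))
R,t=d["R"],d["t"];f=210/np.tan(np.radians(float(d["vfov"]))/2)
print("cam",-R.T@t)
for X in ([.5936,.0452,.25],[.584,.003,.26],[.5765,-.037,.174]):
    c=R@X+t; u=f*c[0]/c[2]+d["cx"];v=f*c[1]/c[2]+d["cy"];print(X,u,v,"zoom",(u-180)*3,(v-60)*3,c[2])
P=cloud(d)
for z in [(240,350),(225,370),(270,330)]:
    print(z,P[60+z[1]//3,180+z[0]//3])
E
```

```text
cam [0.30687225 0.64475587 0.78559023]
[0.5936, 0.0452, 0.25] 254.60961803548147 186.67617758346984 zoom 223.82885410644442 380.0285327504095 0.8508041669316506
[0.584, 0.003, 0.26] 266.52720516001 172.23847715641574 zoom 259.58161548003 336.7154314692472 0.8714346856869596
[0.5765, -0.037, 0.174] 277.03097731243173 192.91861947433065 zoom 291.0929319372952 398.755858422992 0.9543443858397908
(240, 350) [0.58125703 0.04307822 0.2795228 ]
(225, 370) [0.58856241 0.05291769 0.26682777]
(270, 330) [0.57238499 0.01141325 0.27478138]
```

View pics/wrist7.png

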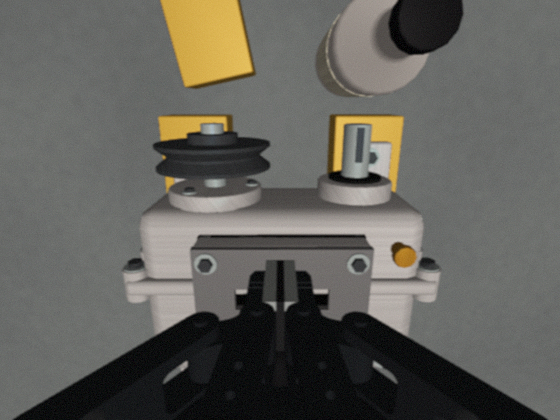

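```bash
cd pics; python3 -c "
import cv2
a=cv2.imread('scene7.png')[110:310,180:380];cv2.imwrite('c7z.png',cv2.resize(a,None,fx=3,fy=3,interpolation=2))"
```

```text
(no output)
```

View pics/c7z.png

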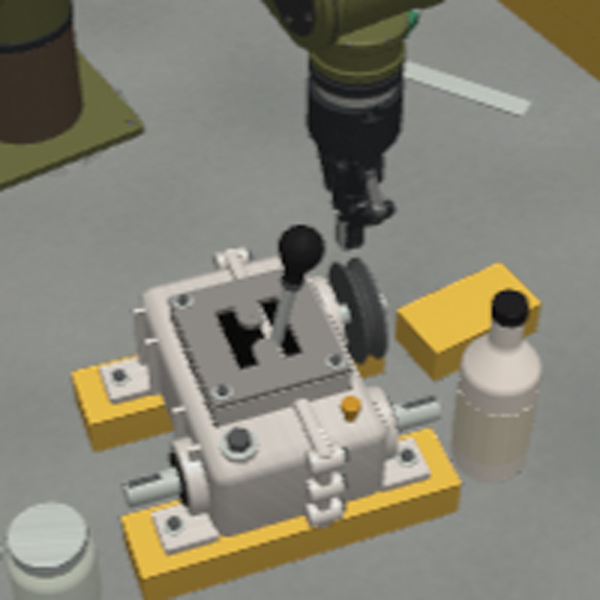

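The scene view confirms the fingertip is to the left of the knob (around (350, 235)) and the stem is level with the gap between the tongues. Now I'll push right.

Call:
apply_moves --moves '[{"tx": -0.7, "ty": -2.9, "tz": 0, "ax": 0, "ay": 0, "az": 0, "hand": 0}, {"tx": -0.7, "ty": -2.9, "tz": 0, "ax": 0, "ay": 0, "az": 0, "hand": 0}, {"tx": -0.7, "ty": -2.9, "tz": 0, "ax": 0, "ay": 0, "az": 0, "hand": 0}, {"tx": -0.7, "ty": -2.9, "tz": 0, "ax": 0, "ay": 0, "az": 0, "hand": 0}, {"tx": -0.7, "ty": -2.9, "tz": 0.2, "ax": 0, "ay": 0, "az": 0, "hand": 0}, {"tx": -0.7, "ty": -2.9, "tz": 0.2, "ax": 0, "ay": 0, "az": 0, "hand": 0}, {"tx": -0.7, "ty": -2.9, "tz": 0.2, "ax": 0, "ay": 0, "az": 0, "hand": 0}, {"tx": -0.7, "ty": -2.9, "tz": 0.3, "ax": 0, "ay": 0, "az": 0, "hand": 0}, {"tx": -0.7, "ty": -2.9, "tz": 0.3, "ax": 0, "ay": 0, "az": 0, "hand": 0}]'

```text
clock: 8.32
position: [0.588, 0.0199, 0.2523]
orientation: [179.9, -0.1, 77.0]
contact_force: [1.4, 5.1, 2.9]
gripper_width: 0.002
```

```bash
python3 look.py 8 -2 24
```

```text
t 8.325 pos [0.588  0.0199 0.2523] ori [ 1.799e+02 -1.000e-01  7.700e+01] F [1.4 5.1 2.9] w 0.0
tcp in gearbox (fwd,left mm) (np.float64(-1.6), np.float64(58.1))
side [268 163  12  17 115] knob [ 0.5812 -0.0105  0.2628] (np.float64(-1.4), np.float64(26.9)) rms 1.52
scene [269 186  15  17 195] knob [ 0.5824 -0.0079  0.2612] (np.float64(-0.8), np.float64(29.7)) rms 1.92
wrist [272 351  16  36 402] knob [ 0.5814 -0.0087  0.2617] (np.float64(-1.6), np.float64(28.6)) rms 0.5
```

The knob moves right at about 6 N and stays in line fore and aft (−1.4 mm).

Call:
apply_moves --moves '[{"tx": -0.7, "ty": -2.9, "tz": 0.2, "ax": 0, "ay": 0, "az": 0, "hand": 0}, {"tx": -0.7, "ty": -2.9, "tz": 0.2, "ax": 0, "ay": 0, "az": 0, "hand": 0}, {"tx": -0.7, "ty": -2.9, "tz": 0.2, "ax": 0, "ay": 0, "az": 0, "hand": 0}, {"tx": -0.7, "ty": -2.9, "tz": 0.2, "ax": 0, "ay": 0, "az": 0, "hand": 0}, {"tx": -0.7, "ty": -2.9, "tz": 0.2, "ax": 0, "ay": 0, "az": 0, "hand": 0}, {"tx": -0.7, "ty": -2.9, "tz": 0, "ax": 0, "ay": 0, "az": 0, "hand": 0}, {"tx": -0.7, "ty": -2.9, "tz": 0, "ax": 0, "ay": 0, "az": 0, "hand": 0}, {"tx": -0.7, "ty": -2.9, "tz": 0, "ax": 0, "ay": 0, "az": 0, "hand": 0}, {"tx": -0.7, "ty": -2.9, "tz": 0, "ax": 0, "ay": 0, "az": 0, "hand": 0}, {"tx": -0.7, "ty": -2.9, "tz": 0, "ax": 0, "ay": 0, "az": 0, "hand": 0}, {"tx": -0.7, "ty": -2.9, "tz": 0, "ax": 0, "ay": 0, "az": 0, "hand": 0}, {"tx": -0.7, "ty": -2.9, "tz": 0, "ax": 0, "ay": 0, "az": 0, "hand": 0}, {"tx": -0.7, "ty": -2.9, "tz": 0, "ax": 0, "ay": 0, "az": 0, "hand": 0}, {"tx": -0.7, "ty": -2.9, "tz": 0, "ax": 0, "ay": 0, "az": 0, "hand": 0}, {"tx": -0.7, "ty": -2.9, "tz": 0, "ax": 0, "ay": 0, "az": 0, "hand": 0}, {"tx": -0.7, "ty": -2.9, "tz": 0, "ax": 0, "ay": 0, "az": 0, "hand": 0}]'

```text
clock: 10.48
position: [0.576, -0.0275, 0.2518]
orientation: [-180.0, 0.0, 77.0]
contact_force: [1.6, 2.8, 3.2]
gripper_width: -0.003
```

```bash
python3 look.py 9 -2 -20
```

```text
t 10.475 pos [ 0.576  -0.0275  0.2518] ori [-180.    0.   77.] F [1.6 2.8 3.2] w -0.0
tcp in gearbox (fwd,left mm) (np.float64(-2.6), np.float64(9.2))
side [278 152  14  18 113] knob [ 0.5457 -0.0397  0.2562] (np.float64(-29.4), np.float64(-9.5)) rms 5.13
scene [250 190  15  18 197] knob [ 0.571  -0.0553  0.2621] (np.float64(-1.3), np.float64(-19.1)) rms 1.88
wrist [272 351  16  36 402] knob [ 0.5706 -0.0551  0.2628] (np.float64(-1.7), np.float64(-19.0)) rms 0.53
```

Call:
apply_moves --moves '[{"tx": -0.6, "ty": -2.9, "tz": 0, "ax": 0, "ay": 0, "az": 0, "hand": 0}, {"tx": -0.6, "ty": -2.9, "tz": 0, "ax": 0, "ay": 0, "az": 0, "hand": 0}, {"tx": -0.6, "ty": -2.9, "tz": -0.2, "ax": 0, "ay": 0, "az": 0, "hand": 0}, {"tx": -0.6, "ty": -2.9, "tz": -0.2, "ax": 0, "ay": 0, "az": 0, "hand": 0}, {"tx": -0.6, "ty": -2.9, "tz": -0.2, "ax": 0, "ay": 0, "az": 0, "hand": 0}, {"tx": -0.5, "ty": -2.0, "tz": -0.2, "ax": 0, "ay": 0, "az": 0, "hand": 0}, {"tx": -0.4, "ty": -1.5, "tz": 0, "ax": 0, "ay": 0, "az": 0, "hand": 0}]'

```text
clock: 11.5
position: [0.572, -0.0453, 0.2506]
orientation: [-180.0, -0.0, 77.0]
contact_force: [1.3, 4.2, -0.3]
gripper_width: -0.003
```

```bash
python3 look.py 10 -2 -37
```

```text
t 11.5 pos [ 0.572  -0.0453  0.2506] ori [-180.   -0.   77.] F [ 1.3  4.2 -0.3] w -0.0
tcp in gearbox (fwd,left mm) (np.float64(-2.5), np.float64(-9.1))
side [283 149  14  17 116] knob [ 0.5419 -0.0572  0.2548] (np.float64(-29.2), np.float64(-27.5)) rms 5.02
scene [243 192  15  17 194] knob [ 0.5672 -0.0726  0.2598] (np.float64(-1.0), np.float64(-36.8)) rms 1.8
wrist [272 351  16  35 394] knob [ 0.5664 -0.0727  0.2599] (np.float64(-1.8), np.float64(-37.1)) rms 0.52
```

Call:
apply_moves --moves '[{"tx": -0.3, "ty": -1.2, "tz": 0, "ax": 0, "ay": 0, "az": 0, "hand": 0}, {"tx": -0.2, "ty": -1.0, "tz": 0, "ax": 0, "ay": 0, "az": 0, "hand": 0}, {"tx": 0, "ty": 0, "tz": 0, "ax": 0, "ay": 0, "az": 0, "hand": 0}]'

```text
clock: 12.02
position: [0.5715, -0.0474, 0.2505]
orientation: [-180.0, -0.0, 77.0]
contact_force: [1.1, 3.4, -1.6]
gripper_width: -0.002
```

Call:
apply_moves --moves '[{"tx": 4.5, "ty": 19.5, "tz": 0, "ax": 0, "ay": 0, "az": 0, "hand": 0}, {"tx": 4.5, "ty": 19.5, "tz": 0, "ax": 0, "ay": 0, "az": 0, "hand": 0}, {"tx": 0, "ty": 0, "tz": 60, "ax": 0, "ay": 0, "az": 0, "hand": 0}, {"tx": -40, "ty": 0, "tz": 0, "ax": 0, "ay": 0, "az": 0, "hand": 0}, {"tx": -40, "ty": 0, "tz": 0, "ax": 0, "ay": 0, "az": 0, "hand": 0}, {"tx": 0, "ty": 0, "tz": 0, "ax": 0, "ay": 0, "az": 0, "hand": 0}]'

```text
clock: 12.78
position: [0.4995, -0.0074, 0.3118]
orientation: [179.9, 0.0, 77.1]
contact_force: [-0.9, 0.3, -0.8]
gripper_width: 0.001
```

```bash
python3 look.py 11 -2 -39; cd pics; python3 -c "
import cv2
a=cv2.imread('scene11.png')[110:310,180:380];cv2.imwrite('c11z.png',cv2.resize(a,None,fx=3,fy=3,interpolation=2))"
```

```text
t 12.775 pos [ 0.4995 -0.0074  0.3118] ori [179.9   0.   77.1] F [-0.9  0.3 -0.8] w 0.0
tcp in gearbox (fwd,left mm) (np.float64(-81.6), np.float64(11.5))
side [280 145  17  21 270] knob [ 0.5655 -0.0777  0.2604] (np.float64(-1.6), np.float64(-42.1)) rms 1.49
scene [242 193  15  16 187] knob [ 0.5669 -0.0746  0.2592] (np.float64(-0.9), np.float64(-38.8)) rms 1.71
wrist [ 366  270   62   66 2777] knob [ 0.5657 -0.0751  0.2597] (np.float64(-1.9), np.float64(-39.6)) rms 0.89
```

View pics/c11z.png

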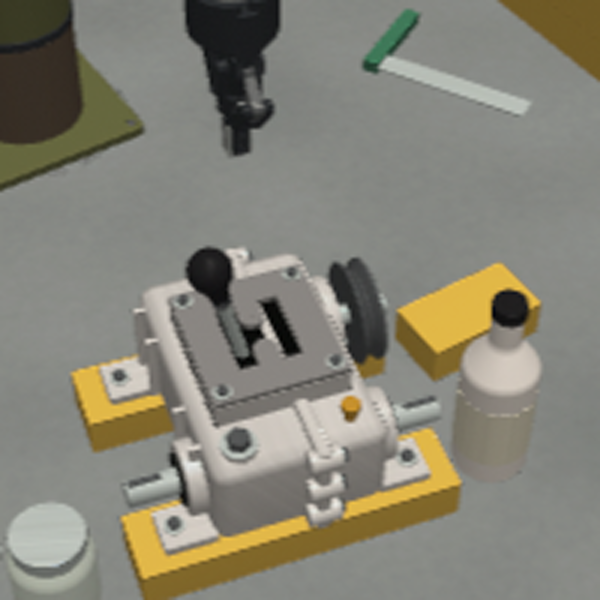

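View pics/wrist11.png

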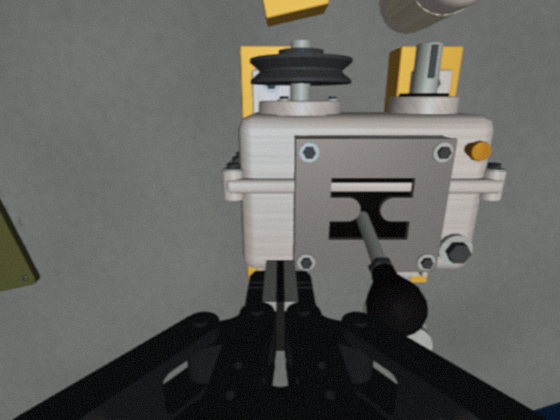

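The wrist view shows the stem at the right end of the neutral channel, around (365, 225). The knob is at (−1.5, −40) mm. Now I'll go behind it, lower the fingers and push forward.

Call:
apply_moves --moves '[{"tx": 0, "ty": -29, "tz": 0, "ax": 0, "ay": 0, "az": 0, "hand": 0}, {"tx": 0, "ty": -28, "tz": 0, "ax": 0, "ay": 0, "az": 0, "hand": 0}, {"tx": 15, "ty": 0, "tz": -30, "ax": 0, "ay": 0, "az": 0, "hand": 0}, {"tx": 4, "ty": 0, "tz": -30, "ax": 0, "ay": 0, "az": 0, "hand": 0}, {"tx": 0, "ty": 0, "tz": 0, "ax": 0, "ay": 0, "az": 0, "hand": 0}, {"tx": 2.9, "ty": -0.7, "tz": 0, "ax": 0, "ay": 0, "az": 0, "hand": 0}, {"tx": 2.9, "ty": -0.7, "tz": 0, "ax": 0, "ay": 0, "az": 0, "hand": 0}, {"tx": 2.9, "ty": -0.7, "tz": 0, "ax": 0, "ay": 0, "az": 0, "hand": 0}, {"tx": 2.9, "ty": -0.7, "tz": 0, "ax": 0, "ay": 0, "az": 0, "hand": 0}, {"tx": 2.9, "ty": -0.7, "tz": 0, "ax": 0, "ay": 0, "az": 0, "hand": 0}, {"tx": 2.9, "ty": -0.7, "tz": 0, "ax": 0, "ay": 0, "az": 0, "hand": 0}, {"tx": 2.9, "ty": -0.7, "tz": 0, "ax": 0, "ay": 0, "az": 0, "hand": 0}, {"tx": 2.9, "ty": -0.7, "tz": 0, "ax": 0, "ay": 0, "az": 0, "hand": 0}, {"tx": 2.9, "ty": -0.7, "tz": 0, "ax": 0, "ay": 0, "az": 0, "hand": 0}]'

```text
clock: 14.68
position: [0.5458, -0.0719, 0.252]
orientation: [180.0, 0.0, 77.0]
contact_force: [-4.7, 0.0, 5.7]
gripper_width: -0.0
```

```bash
python3 look.py 12 6 -39
```

```text
t 14.675 pos [ 0.5458 -0.0719  0.252 ] ori [180.   0.  77.] F [-4.7  0.   5.7] w -0.0
tcp in gearbox (fwd,left mm) (np.float64(-22.0), np.float64(-40.9))
side [276 144  16  21 253] knob [ 0.5739 -0.08    0.2602] (np.float64(7.2), np.float64(-42.5)) rms 2.36
scene [244 192  15  20 209] knob [ 0.5752 -0.0772  0.2601] (np.float64(7.7), np.float64(-39.5)) rms 2.28
wrist [ 294  234   97   87 5725] knob [ 0.5746 -0.0772  0.2598] (np.float64(7.2), np.float64(-39.6)) rms 1.69
wrist [279 260   6  15  65] knob [ 0.5522 -0.0417  0.2619] (np.float64(-22.6), np.float64(-10.1)) rms 0.42
```

Call:
apply_moves --moves '[{"tx": 2.9, "ty": -0.7, "tz": 0, "ax": 0, "ay": 0, "az": 0, "hand": 0}, {"tx": 2.9, "ty": -0.7, "tz": 0, "ax": 0, "ay": 0, "az": 0, "hand": 0}, {"tx": 2.9, "ty": -0.7, "tz": 0, "ax": 0, "ay": 0, "az": 0, "hand": 0}, {"tx": 2.9, "ty": -0.7, "tz": -0.1, "ax": 0, "ay": 0, "az": 0, "hand": 0}, {"tx": 2.9, "ty": -0.7, "tz": -0.2, "ax": 0, "ay": 0, "az": 0, "hand": 0}, {"tx": 2.9, "ty": -0.7, "tz": -0.3, "ax": 0, "ay": 0, "az": 0, "hand": 0}, {"tx": 2.9, "ty": -0.7, "tz": -0.4, "ax": 0, "ay": 0, "az": 0, "hand": 0}, {"tx": 2.9, "ty": -0.7, "tz": -0.4, "ax": 0, "ay": 0, "az": 0, "hand": 0}, {"tx": 2.9, "ty": -0.7, "tz": -0.5, "ax": 0, "ay": 0, "az": 0, "hand": 0}, {"tx": 2.9, "ty": -0.7, "tz": -0.5, "ax": 0, "ay": 0, "az": 0, "hand": 0}, {"tx": 2.9, "ty": -0.7, "tz": -0.5, "ax": 0, "ay": 0, "az": 0, "hand": 0}, {"tx": 2.9, "ty": -0.7, "tz": -0.5, "ax": 0, "ay": 0, "az": 0, "hand": 0}]'

```text
clock: 16.32
position: [0.5805, -0.08, 0.247]
orientation: [-179.9, -0.0, 77.0]
contact_force: [-3.5, 1.6, 1.1]
gripper_width: 0.0
```

```bash
python3 look.py 13 42 -39
```

```text
t 16.325 pos [ 0.5805 -0.08    0.247 ] ori [-179.9   -0.    77. ] F [-3.5  1.6  1.1] w 0.0
tcp in gearbox (fwd,left mm) (np.float64(13.6), np.float64(-41.0))
side [263 141  15  19 231] knob [ 0.6087 -0.0872  0.2559] (np.float64(42.6), np.float64(-41.7)) rms 2.12
scene [248 204  16  18 210] knob [ 0.6104 -0.0839  0.2547] (np.float64(43.6), np.float64(-38.0)) rms 1.97
wrist [ 295  235   96   86 5994] knob [ 0.6095 -0.0842  0.2549] (np.float64(42.8), np.float64(-38.6)) rms 1.78
wrist [280 261   5  20  75] knob [ 0.5975 -0.0553  0.2597] (np.float64(24.6), np.float64(-13.1)) rms 0.65
```

Call:
apply_moves --moves '[{"tx": 2.0, "ty": -0.5, "tz": -0.4, "ax": 0, "ay": 0, "az": 0, "hand": 0}, {"tx": 2.0, "ty": -0.4, "tz": -0.4, "ax": 0, "ay": 0, "az": 0, "hand": 0}, {"tx": 2.0, "ty": -0.5, "tz": -0.4, "ax": 0, "ay": 0, "az": 0, "hand": 0}, {"tx": 2.0, "ty": -0.4, "tz": -0.4, "ax": 0, "ay": 0, "az": 0, "hand": 0}, {"tx": 1.0, "ty": -0.2, "tz": -0.2, "ax": 0, "ay": 0, "az": 0, "hand": 0}]'

```text
clock: 17.1
position: [0.5896, -0.0821, 0.2455]
orientation: [-180.0, -0.0, 77.0]
contact_force: [-3.5, 1.8, -0.4]
gripper_width: -0.002
```

Call:
apply_moves --moves '[{"tx": 1.0, "ty": -0.2, "tz": -0.2, "ax": 0, "ay": 0, "az": 0, "hand": 0}]'

```text
clock: 17.23
position: [0.5905, -0.0823, 0.2454]
orientation: [-180.0, -0.0, 77.0]
contact_force: [-4.2, 2.8, -0.8]
gripper_width: 0.001
```

Call:
apply_moves --moves '[{"tx": 0.7, "ty": -0.2, "tz": -0.1, "ax": 0, "ay": 0, "az": 0, "hand": 0}]'

```text
clock: 17.35
position: [0.5911, -0.0824, 0.2452]
orientation: [-179.9, -0.0, 77.0]
contact_force: [-5.3, 2.0, -1.2]
gripper_width: -0.001
```

Call:
apply_moves --moves '[{"tx": 0.7, "ty": -0.2, "tz": -0.1, "ax": 0, "ay": 0, "az": 0, "hand": 0}]'

```text
clock: 17.48
position: [0.5915, -0.0825, 0.2451]
orientation: [-179.9, -0.0, 77.0]
contact_force: [-7.7, 2.0, -0.6]
gripper_width: 0.001
```

Call:
apply_moves --moves '[{"tx": 0.6, "ty": -0.1, "tz": 0, "ax": 0, "ay": 0, "az": 0, "hand": 0}]'

```text
clock: 17.6
position: [0.5918, -0.0825, 0.2451]
orientation: [-179.8, -0.0, 77.0]
contact_force: [-6.6, 2.8, 0.2]
gripper_width: -0.0
```

Call:
apply_moves --moves '[{"tx": 0.5, "ty": -0.1, "tz": 0, "ax": 0, "ay": 0, "az": 0, "hand": 0}]'

```text
clock: 17.73
position: [0.592, -0.0826, 0.245]
orientation: [-179.8, -0.0, 77.0]
contact_force: [-7.6, 2.6, 0.4]
gripper_width: 0.002
```

Call:
apply_moves --moves '[{"tx": 0.6, "ty": -0.1, "tz": 0, "ax": 0, "ay": 0, "az": 0, "hand": 0}]'

```text
clock: 17.85
position: [0.5923, -0.0826, 0.2449]
orientation: [-179.7, -0.0, 77.0]
contact_force: [-8.5, 3.7, 1.0]
gripper_width: -0.0
```

Call:
apply_moves --moves '[{"tx": 0.6, "ty": -0.1, "tz": 0, "ax": 0, "ay": 0, "az": 0, "hand": 0}]'

```text
clock: 17.98
position: [0.5925, -0.0826, 0.2449]
orientation: [-179.7, 0.0, 77.0]
contact_force: [-10.4, 4.8, 1.4]
gripper_width: 0.0
```

```bash
python3 look.py 14 54 -39
```

```text
t 17.975 pos [ 0.5925 -0.0826  0.2449] ori [-179.7    0.    77. ] F [-10.4   4.8   1.4] w 0.0
tcp in gearbox (fwd,left mm) (np.float64(25.9), np.float64(-40.9))
side [259 140  15  19 226] knob [ 0.6204 -0.0889  0.2529] (np.float64(54.5), np.float64(-40.7)) rms 2.58
scene [250 208  16  19 219] knob [ 0.6215 -0.0856  0.2511] (np.float64(54.8), np.float64(-37.2)) rms 2.27
wrist [ 295  234   94   87 6005] knob [ 0.6209 -0.0861  0.2517] (np.float64(54.3), np.float64(-37.9)) rms 1.86
wrist [280 261   5  23  88] knob [ 0.602  -0.0904  0.2593] (np.float64(36.8), np.float64(-46.3)) rms 0.61
```

Call:
apply_moves --moves '[{"tx": 0.8, "ty": -0.2, "tz": 0, "ax": 0, "ay": 0, "az": 0, "hand": 0}, {"tx": 0.4, "ty": -0.1, "tz": 0, "ax": 0, "ay": 0, "az": 0, "hand": 0}]'

```text
clock: 18.38
position: [0.593, -0.0827, 0.2448]
orientation: [-179.6, 0.0, 77.0]
contact_force: [-13.6, 3.6, 2.6]
gripper_width: -0.002
```

Call:
apply_moves --moves '[{"tx": -10, "ty": 2.3, "tz": 0, "ax": 0, "ay": 0, "az": 0, "hand": 0}, {"tx": -20, "ty": 4.5, "tz": 0, "ax": 0, "ay": 0, "az": 0, "hand": 0}, {"tx": -20, "ty": 4.5, "tz": 10, "ax": 0, "ay": 0, "az": 0, "hand": 0}, {"tx": 0, "ty": 0, "tz": 55, "ax": 0, "ay": 0, "az": 0, "hand": 0}, {"tx": -40, "ty": 0, "tz": 20, "ax": 0, "ay": 0, "az": 0, "hand": 0}, {"tx": 0, "ty": 0, "tz": 0, "ax": 0, "ay": 0, "az": 0, "hand": 0}, {"tx": 0, "ty": 0, "tz": 0, "ax": 0, "ay": 0, "az": 0, "hand": 0}]'

```text
clock: 19.25
position: [0.506, -0.0725, 0.3307]
orientation: [179.9, 0.0, 77.0]
contact_force: [-0.0, 0.0, 0.1]
gripper_width: -0.003
```

```bash
python3 look.py 15 54 -39; cd pics; python3 -c "
import cv2
a=cv2.imread('scene15.png')[110:310,150:380];cv2.imwrite('c15z.png',cv2.resize(a,None,fx=3,fy=3,interpolation=2))"
```

```text
t 19.25 pos [ 0.506  -0.0725  0.3307] ori [179.9   0.   77. ] F [-0.   0.   0.1] w -0.0
tcp in gearbox (fwd,left mm) (np.float64(-60.7), np.float64(-50.5))
side [259 141  17  18 236] knob [ 0.6215 -0.0893  0.2526] (np.float64(55.6), np.float64(-40.8)) rms 1.55
scene [250 211  16  16 197] knob [ 0.6227 -0.0854  0.251 ] (np.float64(55.9), np.float64(-36.8)) rms 1.75
wrist [ 415  177   67   57 2963] knob [ 0.6216 -0.0861  0.2512] (np.float64(55.0), np.float64(-37.7)) rms 0.65
```

View pics/c15z.png

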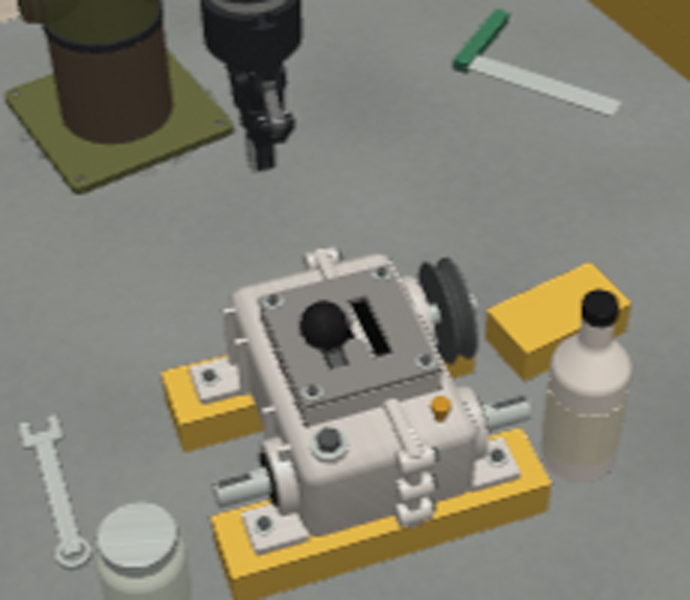

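View pics/wrist15.png

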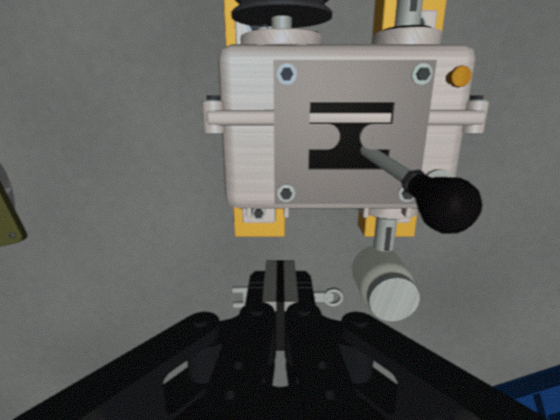

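The stem is at the front end of the right lane. The knob is at (55.5, −38) mm, which matches fully home in third, and the hand is clear with no force on it. The bystanders haven't moved. I'll hand it in.

```bash
python3 -c "
from cell import arm
print(arm.close_job())"
```

```text
the job is handed in; nothing more can be done
None
```

The gearbox is in third, the hand is clear of it, and the job is handed in at about 19 s of the 61 s allowed.

**What I did:** With the fingers shut, I pushed the knob from behind out of second to neutral. I then went round to its left and pushed it across to the right lane. From behind again, I pushed it forward until it met the stop.

**Forces:** The highest reading between fingers and knob was about 14 N, against the 35 N limit. Readings come only at the end of each move call, so brief peaks between them would not show.

**Last checks, with the hand away:**
- **Position:** the knob measured 55–56 mm forward and 37–41 mm right of the gate centre; fully home in third is about 55 and 38.
- **Slot:** the pictures show the stem in the far right slot. On the way it stayed within about 2 mm of neutral while crossing, so it did not run into first or fourth.
- **Hand:** the force reading was zero.
- **Bystanders:** they look unmoved in the pictures; I did not measure their positions.

**Disagreements:** The side camera put the knob 3–4 mm further right than the other two. In some views where the hand hid the knob, its estimate was plainly wrong, so I ignored those. My first move call was refused for missing keys, and nothing moved.

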